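# Roll the film dowel onto the wrapping board's line

### The arm

A 6-joint arm with a two-finger parallel gripper is mounted at the origin on the work surface; the furniture and walls round the work are solid. World frame = base frame: x ahead of the robot, y to its left, z up, the work surface at z = 0. Lengths are in m, angles in degrees, forces in N, time in s.
With the tool pointing down it reaches from about 0.35 to 0.975 m from the base axis. Payload 7.1 kg.
Tool frame: the origin (TCP) lies on the centre line of the jaws, within the pads' length; the fingertips stand 25 mm ahead of it and the grasp point (between the pads) lies 6 mm ahead of it; z points along the fingers, y is the direction in which the jaws open and shut (so a half turn about z gives the same grasp; the last joint's range is limited). The gripper opens to 88 mm and grips with 3 to 60 N. Pads are 20 mm wide; open, the fingers measure 115 mm over their backs; the gripper's body (75 mm by 178 mm) begins 61 mm behind the grasp point.
Start: joints at [71.161, 24.242, 93.386, -0, 62.372, -1.089], TCP at [0.191, 0.595, 0.248] pointing down, gripper open.
Joint ranges: [-172.04, 172.04], [-51.8, 120.97], [4.93, 147.93], [-75.15, 255.16], [6.16, 154.13], [-145.62, 145.62]. Speed limits (degrees/s): [136.94, 136.94, 172.46, 180, 180, 180].

### API

Orientations are given as a 3x3 rotation matrix whose columns are the frame's x, y, z axes.
In Python, from cell import ctrl gives the robot as it stands.
- The arm moves only by the tool jog_arm, never from a script. Its argument "series" is text: rows parted by semicolons, each of 7 numbers parted by spaces: the closure, from 0 (fully open) to 1 (shut), then the shift along the world's x, y, z in mm, then the turn, a rotation vector about the world's x, y, z in rad. A call has 1 to 12 rows; each row is the pose to reach, as a shift and turn from the pose commanded when the call began; what a row does not reach only later rows make up. A row lasts 1/12 s, in which the tool goes at most 41.7 mm and 7.16 degrees, less where a joint would pass 70% of its speed; a pose out of reach is approached as far as the arm can. A call with a gripper value outside its range is refused whole. The fingers move at their own pace and stop on an object; the grip force is fixed at half the most. Time passes only in rows, so rows that repeat a pose let the fingers close. It gives the time, the measured TCP pose, the force and the opening at its end, in the units of the state.
- ctrl.sense(): the state, without advancing time (a new reading comes with each control period).
- ctrl.read_camera(name): name is "side" or "top" or "wrist"; returns a dict with "pixels" (400x640x3 uint8, red, green, blue), "vertical_fov" (degrees; the focal length in pixels is half the picture's height over the tangent of half this angle, whatever the lens; pixels are square), "cx", "cy" (the principal point, pixels), "origin" and "orientation" of the camera in the world. Camera axes: x right, y down, z forward; pixel columns grow to the right and rows downward; lengths in m; the calibration is good to about 2 mm. A picture is of the moment at which its call begins. There is no depth.
- ctrl.sign_off(): hands the job in, once; it reports no verdict.
Trained networks look in the newest picture that a camera, given by its name, has taken for a name from the list of things; names that differ only in an ending like _2 or _b are one class to them, and where a whole thing is asked for, a point or a joint stands for the part that bears it (a point fixed in the world has none). Each returns a list of dicts, best first, with "p" (0 to 1); they miss things now and then, are a little off and sometimes report something else, mostly with a low value. They report only what shows in the picture. A call takes as long as a camera call.
- ctrl.spot_in(camera, name): "rect" ([centre column, centre row, width, height] in pixels, round what is visible of it).
- ctrl.outline_of(camera, name): "pixels" (400x640 bool, what is visible of it) and "rect" ([centre column, centre row, width, height] in pixels, round what is visible of it).
The state is a dict: "time_s": time; "joint_pos": joint angles; "joint_vel": joint speeds; "joint_torque": joint torques, N m; "tool_pos": TCP position; "tool_rot": TCP orientation; "wrist_force": force on the tool from outside, world axes, zero at the start; "moment": the same for the moment, N m; "gripper_width": opening from 0.0 (shut) to 1.0 (fully open).
Only numpy, scipy, OpenCV 4.12 (cv2) and the standard library are available. Lean on these libraries where they do the work, as an engineer would, in place of code of your own. Each camera call takes 0.05 s, during which the arm holds its last target. There are 200 camera calls.

### The job

With your fingertips, push the round wooden dowel away from the fence of the cork board so that it rolls (rather than slides) across the cork until it lies along the dark line and covers its middle, then leave it resting there. Push it gently: do not pinch, press hard on or lift it, and do not disturb the weight and ribbon roll standing on the board or the mug beside it.

Things in the scene. Friction and masses are not known exactly. Their poses are not given: they have to be found in the camera images.
- dowel: Smooth varnished wooden cylinder, 32 mm in diameter, 130 mm long, 0.1 kg, lying loose on the cork near the fence, roughly parallel to it (gap 6 to 20 mm). Origin at its centre, 16 mm above the cork; its own y runs along the cylinder, x and z turn with it as it rolls. Slippery (friction about 0.3), rolls with some drag: pushed at under 5 cm/s it stops within a few mm of the finger stopping.
- board: Fixed wooden board with a cork face, 320 mm (its x) by 160 mm (its y). Origin at the centre of its underside, z up; cork top 18 mm above it. A wooden fence, 18 mm wide, its top 10 mm above the cork, runs along the -x end, inner face at x = -142 mm. The dowel is to roll along the board's +x, about the robot's +y (left).
- line: Straight dark flat line across the cork, 6 mm wide (its x) and 150 mm long (its y), too thin to feel. Origin at its middle, on the cork; its y axis runs along the line, its +x points away from the fence.
- weight: Bystander: black knobbed weight, 52 mm across, 50 mm high, standing on the cork at the far end, beyond the line. Origin at the centre of its underside.
- ribbon: Bystander: roll of ribbon, 55 mm across, 32 mm high, standing on the cork at the far end, beyond the line. Origin at the centre of its underside.
- mug: Bystander: striped mug, 86 mm across, 120 mm with its handle, 90 mm high, on the table left of the board. Origin at the centre of its underside.

How it is judged:
By the outcome, as a careful person would: the job done as asked, in the order asked, and still so for the second after the job is handed in, with the robot touching nothing.
It also fails if it takes over 48 s, if anything falls off the work surface, if the arm or the gripper's body presses on something with over 40 N, if the wrist force passes 120 N, or if a joint passes its speed limit or range.

## Working session

There is one attempt and no reset: what is moved stays moved. The work goes in short steps, Python scripts to look and compute and a tool call to move; the robot and the scene stay as the last step left them, time stands still between calls to the robot, and variables do not carry over. Pictures are saved under pics/ and viewed, about 8 in all and at most 12, crops included, and the job is handed in when it is done.

Besides the shell and the picture viewer there is one more tool, called after ">>>" as name(argument=value, ...) on one line, values as JSON. jog_arm: Moves the arm, as the interface text tells. Its arguments: {"type":"object","properties":{"series":{"type":"string"}},"required":["series"]}

```bash
mkdir -p pics
cat > h.py <<'E'
import numpy as np, cv2
from cell import ctrl
def cam(n,f=None):
    c=ctrl.read_camera(n)
    if f: cv2.imwrite('pics/'+f,c['pixels'][:,:,::-1])
    return c
def ray(c,u,v):
    f=200/np.tan(np.radians(c['vertical_fov'])/2)
    return np.array(c['origin']),np.array(c['orientation'])@np.array([(u-c['cx'])/f,(v-c['cy'])/f,1])
def onz(c,u,v,z):
    o,d=ray(c,u,v); return o+d*(z-o[2])/d[2]
def proj(c,P):
    f=200/np.tan(np.radians(c['vertical_fov'])/2)
    p=np.array(c['orientation']).T@(np.array(P)-np.array(c['origin']));return np.array([c['cx']+f*p[0]/p[2],c['cy']+f*p[1]/p[2]])
def axis(m):
    p=np.argwhere(m)[:,::-1].astype(np.float32); return cv2.minAreaRect(p)
E
python3 - <<'E'
from h import *
s=ctrl.sense();print(s)
ims=[]
for n in ['top','side','wrist']:
    c=cam(n,n+'0.png');print(n,c['origin'],c['vertical_fov'],c['cx'],c['cy'],np.round(c['orientation'],3).tolist())
    for t in ['dowel','board','line','weight','ribbon','mug']:
        for r in ctrl.outline_of(n,t)[:2]:print(t,round(r['p'],2),np.round(r['rect'],1),axis(r['pixels']))
E
```

```text
{'time_s': 0.0, 'joint_pos': array([ 7.11607051e+01,  2.42822160e+01,  9.34325888e+01, -4.08529350e-04,
        6.23729098e+01, -1.08686997e+00]), 'joint_vel': array([ 0.07178912, -0.04292573, -0.00472944,  0.05238024, -0.00866683,
       -0.0002639 ]), 'joint_torque': array([ 1.08399061e-03, -5.44611740e+01, -2.73680466e+01,  6.44298806e-02,
        2.25479464e-02, -9.89913133e-05]), 'tool_pos': array([0.19035265, 0.59474897, 0.24691789]), 'tool_rot': array([[-9.52383900e-01,  3.04901080e-01, -4.88373575e-04],
       [ 3.04901471e-01,  9.52382795e-01, -1.45093252e-03],
       [ 2.27276977e-05, -1.53075059e-03, -9.99998828e-01]]), 'wrist_force': array([ 0.02030611,  0.27063583, -0.08439059]), 'moment': array([-0.00662882, -0.03775801,  0.02430355]), 'gripper_width': 1.0029439271638216}
top [0.27162923 0.16115789 0.92963668] 52.06545681274975 325.24905417066964 192.9120634639262 [[-0.013, -0.988, 0.156], [-1.0, 0.013, -0.0], [-0.002, -0.156, -0.988]]
dowel 0.86 [388.8 189.9  12.9  58.7] ((388.5, 188.99998474121094), (57.99999237060547, 12.999998092651367), 90.0)
board 0.71 [338.9 190.
[... 946 characters left out ...]
56.54998779296875, 184.35000610351562), (38.57978057861328, 12.332881927490234), 18.43494987487793)
board 0.76 [323.9 215.3 125.4  64.8] ((327.24090576171875, 210.78782653808594), (51.04607009887695, 123.35216522216797), 58.49573516845703)
weight 0.78 [318.3 223.9  13.   21.3] ((317.0, 222.0), (24.0, 10.0), 90.0)
ribbon 0.66 [285.2 214.1  18.9  18.1] ((284.5, 213.5), (21.0, 21.0), 90.0)
mug 0.6 [233.1 239.5  54.   52.8] ((232.0, 239.0), (50.0, 54.0), 90.0)
wrist [0.11677142 0.61710965 0.38348206] 62.85966390146333 317.36987760015865 204.82501683352675 [[0.305, 0.914, 0.268], [0.952, -0.293, -0.086], [-0.0, 0.282, -0.96]]
mug 0.85 [250.6 381.1  63.2  37.9] ((250.0, 380.5), (37.0, 64.0), 90.0)
```

View pics/top0.png

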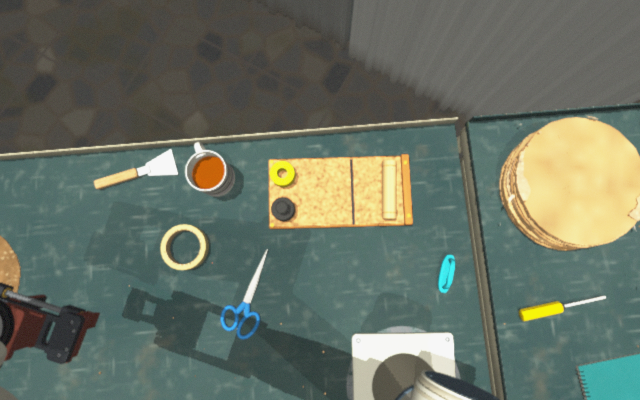

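View pics/side0.png

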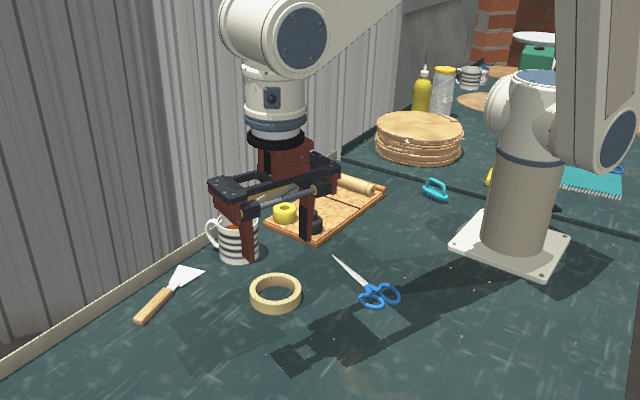

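Run:
```python
from h import *
c=cam('top');d=cam('side')
def tri(a,b):
    o1,d1=ray(c,*a);o2,d2=ray(d,*b)
    t=np.linalg.lstsq(np.c_[d1,-d2],o2-o1,rcond=None)[0]
    p,q=o1+d1*t[0],o2+d2*t[1];return np.round((p+q)/2,4),np.linalg.norm(p-q)
print('dowel tri',tri((388.8,189.9),(354.5,183.4)))
print('board',tri((338.9,190.6),(324,215)))
for z in (.018,.034):
  for n,p in dict(dowel=(388.8,189.9),d1=(388.8,161),d2=(388.8,219),line=(352.8,190.4),l1=(353.5,160),l2=(352,221)).items():print(z,n,np.round(onz(c,*p,z),4))
for n,p,z in [('weight',(284,209),.045),('ribbon',(285,174),.04)]:print(n,onz(c,*p,z))
```

```text
dowel tri (array([0.4157, 0.0182, 0.0319]), np.float64(0.006433368797564365))
board (array([ 0.4283,  0.1296, -0.02  ]), np.float64(0.003062715943234716))
0.018 dowel [0.4208 0.0175 0.018 ]
0.018 d1 [0.4876 0.015  0.018 ]
0.018 d2 [0.355 0.02  0.018]
0.018 line [0.4207 0.0987 0.018 ]
0.018 l1 [0.491  0.0955 0.018 ]
0.018 l2 [0.3516 0.1021 0.018 ]
0.034 dowel [0.4182 0.02   0.034 ]
0.034 d1 [0.4838 0.0176 0.034 ]
0.034 d2 [0.3536 0.0224 0.034 ]
0.034 line [0.4181 0.0998 0.034 ]
0.034 l1 [0.4872 0.0966 0.034 ]
0.034 l2 [0.3502 0.1032 0.034 ]
weight [0.37734419 0.25109468 0.045     ]
ribbon [0.45597113 0.24960116 0.04      ]
```

Top view: dowel at column 389, rows 161–219, parallel to the fence on the right; line at column 353; weight (283,209) and ribbon (283,173) beyond it. In the side view the dowel lies at about (355,184). I will push with both open fingertips spread along the dowel. First I hover above it.

>>> jog_arm(series="0 13 -36 0 0 0 -0.076; 0 27 -72 0 0 0 -0.153; 0 40 -108 0 0 0 -0.23; 0 54 -144 0 0 0 -0.306; 0 67 -180 0 0 0 -0.382; 0 80 -215 0 0 0 -0.46; 0 94 -251 0 0 0 -0.535; 0 107 -287 0 0 0 -0.61; 0 121 -323 0 0 0 -0.69; 0 134 -359 0 0 0 -0.765; 0 147 -395 0 0 0 -0.84; 0 161 -431 0 0 0 -0.918")

```text
time_s: 2.15
tool_pos: [0.3517, 0.1626, 0.248]
tool_rot: [[-0.333, 0.943, 0.001], [0.943, 0.333, 0.0], [0.0, 0.001, -1.0]]
wrist_force: [1.0, -0.2, -0.2]
gripper_width: 0.998
```

>>> jog_arm(series="0 13 -36 0 0 0 -0.076; 0 27 -72 0 0 0 -0.153; 0 40 -108 -10 0 0 -0.23; 0 54 -144 -20 0 0 -0.306; 0 67 -180 -30 0 0 -0.375; 0 67 -180 -30 0 0 -0.375; 0 67 -180 -30 0 0 -0.375; 0 67 -180 -30 0 0 -0.375")

```text
time_s: 2.82
tool_pos: [0.4183, -0.0157, 0.2177]
tool_rot: [[0.032, 0.999, -0.0], [0.999, -0.032, 0.0], [0.0, -0.001, -1.0]]
wrist_force: [0.6, -0.3, -0.1]
gripper_width: 0.999
```

Run:
```python
from h import *
s=ctrl.sense();print(s['time_s'],s['tool_pos'],s['tool_rot'].round(3).tolist(),s['wrist_force'])
c=cam('wrist','w1.png');print(c['origin'])
for t,z in [('dowel',.034),('line',.018),('board',.018)]:
    for r in ctrl.outline_of('wrist',t)[:2]:
        print(t,round(r['p'],2),np.round(r['rect'],1))
        b=cv2.boxPoints(axis(r['pixels'])); print(b.round(1).tolist());print([onz(c,*q,z).round(4).tolist() for q in b])
```

```text
2.8167 [ 0.41826033 -0.0156932   0.21767039] [[0.032, 0.999, -0.0], [0.999, -0.032, 0.0], [0.0, -0.001, -1.0]] [ 0.58625301 -0.28338059 -0.06337862]
[0.42052797 0.05971858 0.35346301]
dowel 0.75 [317.9 152.7 139.2  36.7]
[[248.6999969482422, 168.60000610351562], [249.10000610351562, 134.6999969482422], [387.20001220703125, 136.0], [386.8999938964844, 170.0]]
[[0.3511, 0.0056, 0.034], [0.3544, 0.0383, 0.034], [0.4865, 0.0326, 0.034], [0.4871, -0.0002, 0.034]]
line 0.87 [315.9  66.9 163.5  17. ]
[[235.6999969482422, 64.5999984741211], [392.8999938964844, 56.400001525878906], [393.29998779296875, 65.19999694824219], [236.1999969482422, 73.5]]
[[0.3444, 0.1026, 0.018], [0.4932, 0.1049, 0.018], [0.4939, 0.0972, 0.018], [0.344, 0.0948, 0.018]]
board 0.59 [313.3 100.4 172.6 198.8]
[[227.0, 0.0], [400.0, 0.0], [400.0, 202.0], [227.0, 202.0]]
[[0.3421, 0.1567, 0.018], [0.4981, 0.1516, 0.018], [0.5054, -0.0382, 0.018], [0.3212, -0.0322, 0.018]]
```

View pics/w1.png

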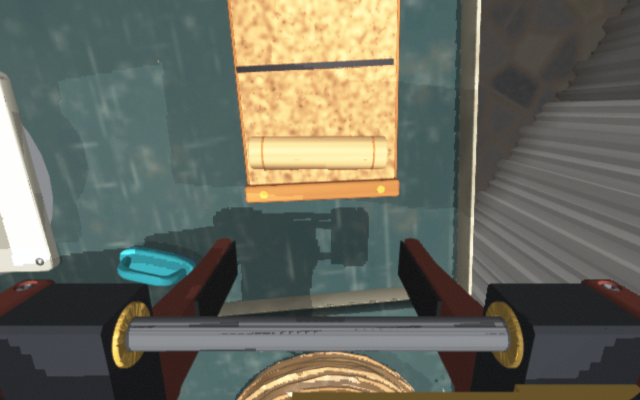

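Wrist view: dowel spans columns 249–387 at row 153, line runs from (236,69) to (393,61), and the fence is at row 190. The line looks tilted relative to the dowel, so I fit edges precisely in both views.

```bash
cat >> h.py <<'E'
def seg(m):
    p=np.argwhere(m)[:,::-1].astype(np.float32); return p
def fitline(c,m,z):
    # project mask pixels to plane z, PCA
    p=np.argwhere(m)[:,::-1]; o=np.array([onz(c,u,v,z)[:2] for u,v in p])
    vx,vy,_,_=cv2.fitLine(o.astype(np.float32),cv2.DIST_HUBER,0,.002,.001).ravel()
    if vx<0: vx,vy=-vx,-vy
    t=(o-o.mean(0))@[vx,vy]; mid=(np.percentile(t,.5)+np.percentile(t,99.5))/2
    return (o.mean(0)+mid*np.array([vx,vy])).round(4),np.degrees(np.arctan2(vy,vx)).round(2),np.ptp(t).round(4)
def look(n):
    c=cam(n)
    for t,z in [('dowel',.038),('line',.018)]:
        for r in ctrl.outline_of(n,t)[:1]:
            m=r['pixels']
            if t=='line':
                x,y,w,h=r['rect'];g=c['pixels'].sum(2)<210; b=np.zeros_like(m);b[int(y-h/2-4):int(y+h/2+5),int(x-w/2):int(x+w/2+1)]=1
                print(n,'dark',fitline(c,g&b,z))
            print(n,t,round(r['p'],2),fitline(c,m,z))
E
python3 - <<'E'
from h import *
look('wrist');look('top')
for n in('wrist','top'):
    c=cam(n);r=ctrl.outline_of(n,'board')[0]['pixels']
    cnt=max(cv2.findContours(r.astype('uint8'),0,2)[0],key=len)
    q=cv2.approxPolyDP(cnt,6,True)[:,0];print([(a.tolist(),onz(c,*a,.018).round(4).tolist()) for a in q])
E
```

```text
wrist dowel 0.77 (array([0.4195, 0.0201]), np.float32(-1.63), np.float64(0.1331))
wrist dark (array([0.3563, 0.0984]), np.float32(-2.55), np.float64(0.0228))
wrist line 0.79 (array([0.4193, 0.0999]), np.float32(0.9), np.float64(0.1493))
top dowel 0.97 (array([0.4214, 0.0203]), np.float32(-1.69), np.float64(0.1325))
top dark (array([0.3606, 0.0997]), np.float32(-20.56), np.float64(0.0))
top line 0.43 (array([0.4203, 0.1003]), np.float32(0.89), np.float64(0.1441))
[([227, 0], [0.3422, 0.1569, 0.018]), ([235, 66], [0.3438, 0.1016, 0.018]), ([394, 59], [0.4946, 0.103, 0.018]), ([383, 67], [0.4844, 0.0963, 0.018]), ([235, 72], [0.3433, 0.0963, 0.018]), ([246, 200], [0.342, -0.0305, 0.018]), ([396, 195], [0.5014, -0.0301, 0.018]), ([399, 0], [0.4975, 0.1521, 0.018])]
[([408, 155], [0.5011, -0.0294, 0.018]), ([288, 158], [0.4977, 0.245, 0.018]), ([296, 177], [0.4533, 0.2268, 0.018]), ([286, 187], [0.4305, 0.2495, 0.018]), ([272, 180], [0.4471, 0.2812, 0.018]), ([277, 160], [0.4934, 0.2701, 0.018]), ([270, 159], [0.4959, 0.2861, 0.018]), ([268, 226], [0.343, 0.2894, 0.018]), ([410, 224], [0.3433, -0.0268, 0.018])]
```

>>> jog_arm(series="0 2 0 -30 0 0 0; 0 2 0 -60 0 0 0; 0 2 0 -90 0 0 0; 0 2 0 -115 0 0 0; 0 2 0 -135 0 0 0; 0 2 0 -148 0 0 0; 0 2 0 -156 0 0 0; 0 2 0 -161 0 0 0; 0 2 0 -161 0 0 0; 0 2 0 -161 0 0 0")

```text
time_s: 4.35
tool_pos: [0.4208, -0.0158, 0.057]
tool_rot: [[0.032, 0.999, 0.0], [0.999, -0.032, -0.0], [-0.0, 0.0, -1.0]]
wrist_force: [-0.1, 0.0, 0.0]
gripper_width: 1.0
```

Run:
```python
from h import *
look('wrist');look('top');c=cam('wrist','w2.png')
s=ctrl.sense();print(s['tool_pos'],s['wrist_force'])
```

```text
wrist dowel 0.74 (array([0.4192, 0.0206]), np.float32(-1.61), np.float64(0.1375))
wrist dark (array([0.4188, 0.0998]), np.float32(0.65), np.float64(0.1486))
wrist line 0.6 (array([0.4189, 0.0997]), np.float32(0.89), np.float64(0.1494))
top dark (array([0.4134, 0.103 ]), np.float32(-1.31), np.float64(0.1506))
top line 0.49 (array([0.4203, 0.1   ]), np.float32(0.87), np.float64(0.1419))
[ 0.4208308  -0.01577306  0.05714697] [ 0.56023258 -0.8862118  -1.11323429]
```

View pics/w2.png

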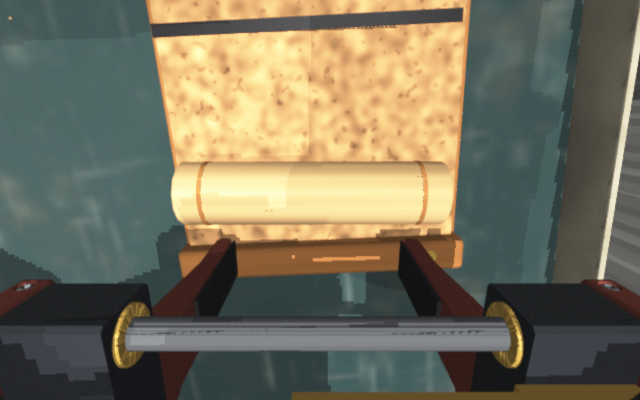

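Wrist view: dowel spans columns 172–452, rows 162–223. The fingertips are at rows 240–280 just behind it over the fence, and the line is at row 22. I start the gentle push with no yaw.

>>> jog_arm(series="0 0 2 -1 0 0 0; 0 0 4 -1 0 0 0; 0 0 6 -1 0 0 0; 0 0 8 -1 0 0 0; 0 0 10 -1 0 0 0; 0 0 12 -1 0 0 0; 0 0 14 -1 0 0 0; 0 0 16 -1 0 0 0; 0 0 18 -1 0 0 0; 0 0 20 -1 0 0 0; 0 0 22 -1 0 0 0; 0 0 24 -1 0 0 0")

```text
time_s: 5.7
tool_pos: [0.4205, 0.0084, 0.0557]
tool_rot: [[0.032, 0.999, -0.0], [0.999, -0.032, -0.0], [-0.0, -0.0, -1.0]]
wrist_force: [-0.3, -0.9, -0.2]
gripper_width: 1.002
```

Run:
```python
from h import *
look('wrist');look('top');c=cam('wrist','w3.png')
```

```text
wrist dowel 0.9 (array([0.4198, 0.0356]), np.float32(-1.81), np.float64(0.1377))
wrist dark (array([0.419 , 0.0997]), np.float32(0.85), np.float64(0.1484))
wrist line 0.81 (array([0.4192, 0.0999]), np.float32(0.88), np.float64(0.1492))
top dowel 0.54 (array([0.4684, 0.4211]), np.float32(35.99), np.float64(0.1356))
```

View pics/w3.png

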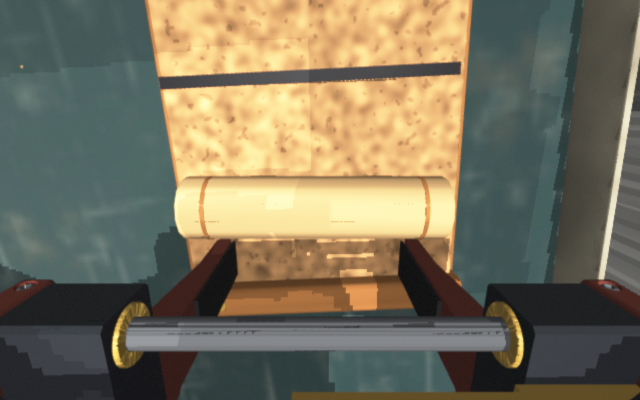

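Both fingertips touch the dowel squarely (rows 178–238), it still has its original yaw, and the line is at rows 69–83. I continue, turning gradually to match the line.

>>> jog_arm(series="0 0 2 0 0 0 0.001; 0 0 4 0 0 0 0.003; 0 0 6 0 0 0 0.005; 0 0 8 0 0 0 0.007; 0 0 10 0 0 0 0.009; 0 0 12 0 0 0 0.011; 0 0 14 0 0 0 0.013; 0 0 16 0 0 0 0.015; 0 0 18 0 0 0 0.017; 0 0 20 0 0 0 0.019; 0 0 22 0 0 0 0.021; 0 0 24 0 0 0 0.023")

```text
time_s: 7.05
tool_pos: [0.4205, 0.0324, 0.0557]
tool_rot: [[0.009, 1.0, -0.0], [1.0, -0.009, -0.0], [-0.0, -0.0, -1.0]]
wrist_force: [-0.4, -0.1, 0.1]
gripper_width: 1.002
```

>>> jog_arm(series="0 0 2 0 0 0 0.002; 0 0 4 0 0 0 0.004; 0 0 6 0 0 0 0.006; 0 0 8 0 0 0 0.008; 0 0 10 0 0 0 0.01; 0 0 12 0 0 0 0.012; 0 0 14 0 0 0 0.014; 0 0 16 0 0 0 0.016; 0 0 18 0 0 0 0.018; 0 0 20 0 0 0 0.02; 0 0 22 0 0 0 0.022; 0 0 24 0 0 0 0.024")

```text
time_s: 8.05
tool_pos: [0.4205, 0.0564, 0.0557]
tool_rot: [[-0.015, 1.0, -0.0], [1.0, 0.015, -0.0], [-0.0, -0.0, -1.0]]
wrist_force: [-0.2, -0.2, -0.6]
gripper_width: 1.0
```

Run:
```python
from h import *
look('wrist');look('top');c=cam('wrist','w4.png')
```

```text
wrist dowel 0.88 (array([0.4217, 0.0859]), np.float32(-1.93), np.float64(0.1378))
wrist dark (array([0.4191, 0.1003]), np.float32(0.39), np.float64(0.1482))
wrist line 0.86 (array([0.4195, 0.1008]), np.float32(0.25), np.float64(0.1497))
```

View pics/w4.png

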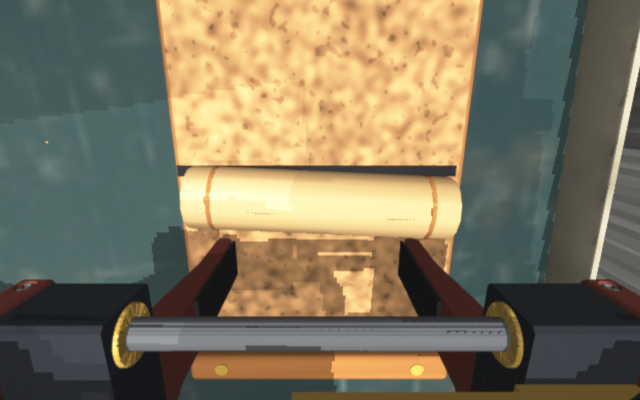

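Wrist view: the dowel (columns 180–460) is just short of the line (row 170), but it still has its original yaw. Only the right fingertip is touching, and the dowel rolled without turning. I lift clear and turn it with one fingertip lightly on each side at opposite ends. This is a couple, not a pinch.

>>> jog_arm(series="0 0 -5 0 0 0 0; 0 0 -12 0 0 0 0; 0 0 -12 25 0 0 0; 0 0 -12 60 0 0 0; 0 0 0 70 0 0 -0.12; 0 0 15 70 0 0 -0.24; 0 0 30 70 0 0 -0.36; 0 0 30 70 0 0 -0.48; 0 0 30 70 0 0 -0.6; 0 0 30 70 0 0 -0.72; 0 0 30 70 0 0 -0.75; 0 0 30 70 0 0 -0.75")

```text
time_s: 9.4
tool_pos: [0.4204, 0.0857, 0.1257]
tool_rot: [[0.672, 0.741, -0.0], [0.741, -0.672, -0.0], [-0.0, -0.0, -1.0]]
wrist_force: [-0.0, 0.1, -1.2]
gripper_width: 0.998
```

Run:
```python
from h import *
look('wrist');look('top');look('side');c=cam('wrist','w5.png');s=ctrl.sense();print(s['tool_pos'])
```

```text
wrist dowel 0.87 (array([0.42  , 0.0879]), np.float32(-1.7), np.float64(0.1348))
top dark (array([0.4781, 0.4134]), np.float32(31.74), np.float64(0.1763))
top line 0.73 (array([0.4702, 0.4266]), np.float32(44.88), np.float64(0.1323))
side dowel 0.94 (array([0.4165, 0.0948]), np.float32(-7.19), np.float64(0.1589))
side dark (array([0.4099, 0.1007]), np.float32(0.36), np.float64(0.1272))
side line 0.46 (array([0.4158, 0.1014]), np.float32(0.44), np.float64(0.1299))
[0.42051186 0.08621543 0.12567928]
```

View pics/w5.png

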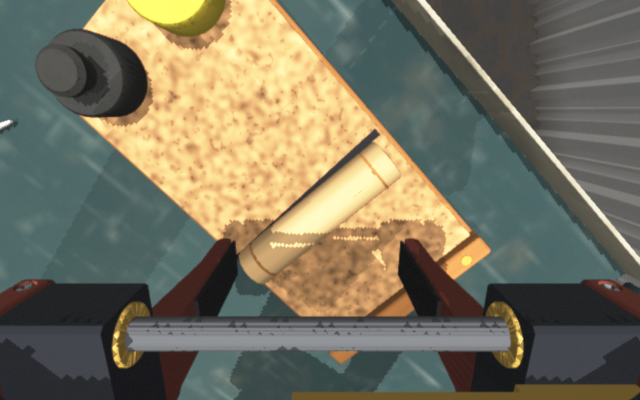

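Wrist view: the dowel runs from (262,262) to (385,160), with the fingers diagonal on either side of it. Now I descend.

>>> jog_arm(series="0 0 1 -25 0 0 0; 0 0 1 -45 0 0 0; 0 0 1 -58 0 0 0; 0 0 1 -67 0 0 0; 0 0 1 -73 0 0 0; 0 0 1 -73 0 0 0; 0 0 1 -73 0 0 0.03; 0 0 1 -73 0 0 0.06; 0 0 1 -73 0 0 0.08; 0 0 1 -73 0 0 0.1; 0 0 1 -73 0 0 0.1")

```text
time_s: 10.82
tool_pos: [0.4209, 0.0873, 0.0531]
tool_rot: [[0.592, 0.806, 0.001], [0.806, -0.592, 0.0], [0.001, 0.001, -1.0]]
wrist_force: [-0.2, 0.0, -0.2]
gripper_width: 1.001
```

Run:
```python
from h import *
look('wrist');look('side');c=cam('wrist','w6.png');s=ctrl.sense();print(s['tool_pos'],s['wrist_force'],s['moment'])
```

```text
wrist dowel 0.73 (array([0.4268, 0.0879]), np.float32(-3.2), np.float64(0.1267))
wrist dark (array([0.4327, 0.0877]), np.float32(-3.26), np.float64(0.1213))
wrist line 0.81 (array([0.434 , 0.1008]), np.float32(0.22), np.float64(0.1216))
side dowel 0.89 (array([0.4187, 0.0945]), np.float32(-6.21), np.float64(0.1644))
[0.42047061 0.08722343 0.0526961 ] [-0.09233766  0.84955934 -0.56279928] [-0.05271981  0.0448234   0.00161647]
```

View pics/w6.png

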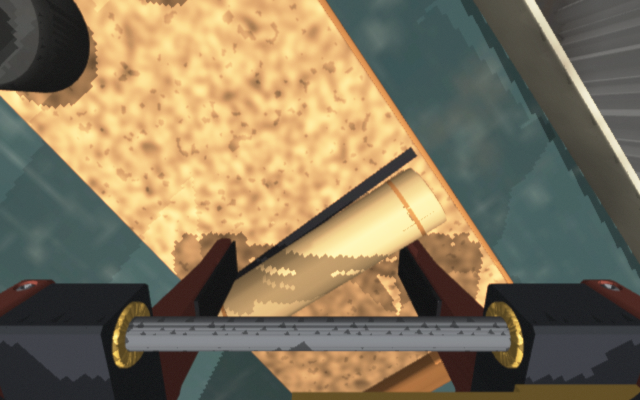

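Wrist view: the dowel (ends near (235,300) and (420,205)) is almost touched by both fingertips. Now I give it the small turn, then unturn and lift to measure.

>>> jog_arm(series="0 0 0 0 0 0 0.01; 0 0 0 0 0 0 0.02; 0 0 0 0 0 0 0.03; 0 0 0 0 0 0 0.04; 0 0 0 0 0 0 0.05; 0 0 0 0 0 0 0.06; 0 0 0 0 0 0 0.06; 0 0 0 0 0 0 0.06")

```text
time_s: 11.83
tool_pos: [0.4205, 0.0872, 0.0527]
tool_rot: [[0.544, 0.839, -0.0], [0.839, -0.544, -0.0], [-0.0, -0.0, -1.0]]
wrist_force: [-0.0, -0.5, -0.9]
gripper_width: 0.997
```

>>> jog_arm(series="0 0 0 0 0 0 -0.05; 0 0 0 0 0 0 -0.12; 0 0 0 0 0 0 -0.15; 0 0 0 30 0 0 -0.15; 0 0 0 65 0 0 -0.15; 0 0 -10 75 0 0 -0.05; 0 0 -25 75 0 0 0.07; 0 0 -40 75 0 0 0.19; 0 0 -40 75 0 0 0.31; 0 0 -40 75 0 0 0.43; 0 0 -40 75 0 0 0.55; 0 0 -40 75 0 0 0.586")

```text
time_s: 12.83
tool_pos: [0.4204, 0.0471, 0.1277]
tool_rot: [[-0.017, 1.0, -0.0], [1.0, 0.017, -0.0], [-0.0, -0.0, -1.0]]
wrist_force: [0.9, -0.0, 0.1]
gripper_width: 0.998
```

Run:
```python
from h import *
look('wrist');look('side');look('wrist');s=ctrl.sense();print(s['time_s'],s['tool_pos'],s['tool_rot'][:,1])
```

```text
wrist dowel 0.73 (array([0.4214, 0.0867]), np.float32(0.69), np.float64(0.1352))
wrist dark (array([0.4186, 0.101 ]), np.float32(1.01), np.float64(0.1473))
wrist line 0.75 (array([0.4192, 0.1014]), np.float32(0.92), np.float64(0.1502))
side dowel 0.56 (array([0.418 , 0.0947]), np.float32(-8.05), np.float64(0.167))
wrist dowel 0.86 (array([0.4217, 0.0868]), np.float32(0.91), np.float64(0.1355))
wrist dark (array([0.419 , 0.1009]), np.float32(0.88), np.float64(0.1474))
wrist line 0.94 (array([0.4194, 0.1015]), np.float32(1.04), np.float64(0.1481))
13.2833 [0.42051884 0.04727996 0.12768442] [9.99944071e-01 1.05760981e-02 2.09094706e-05]
```

Yaw now matches the line (both about 0.9°). I finish with a slow, square push of about 13 mm.

>>> jog_arm(series="0 0 0 -25 0 0 0; 0 0 0 -45 0 0 0; 0 0 0 -58 0 0 0; 0 0 0 -67 0 0 0; 0 0 0 -74 0 0 0; 0 0 0 -74 0 0 0; 0 0 2 -74 0 0 0; 0 0 4 -74 0 0 0; 0 0 6 -74 0 0 0; 0 0 8 -74 0 0 0; 0 0 10 -74 0 0 0; 0 0 11 -74 0 0 0")

```text
time_s: 14.28
tool_pos: [0.4207, 0.0586, 0.054]
tool_rot: [[-0.011, 1.0, 0.001], [1.0, 0.011, 0.0], [0.0, 0.001, -1.0]]
wrist_force: [-0.4, -0.1, -0.7]
gripper_width: 1.002
```

>>> jog_arm(series="0 0 1 0 0 0 0; 0 0 2 0 0 0 0; 0 0 3 0 0 0 0; 0 0 4 0 0 0 0; 0 0 5 0 0 0 0; 0 0 6 0 0 0 0; 0 0 7 0 0 0 0; 0 0 8 0 0 0 0; 0 0 9 0 0 0 0; 0 0 10 0 0 0 0; 0 0 11 0 0 0 0; 0 0 12 0 0 0 0")

```text
time_s: 15.28
tool_pos: [0.4205, 0.0703, 0.0537]
tool_rot: [[-0.011, 1.0, 0.0], [1.0, 0.011, 0.0], [0.0, 0.0, -1.0]]
wrist_force: [-0.2, 0.2, 0.1]
gripper_width: 0.999
```

Run:
```python
from h import *
look('wrist');look('wrist');cam('wrist','w7.png');s=ctrl.sense();print(s['time_s'],s['tool_pos'],s['wrist_force'])
```

```text
wrist dowel 0.68 (array([0.4212, 0.0977]), np.float32(0.82), np.float64(0.1382))
wrist dowel 0.56 (array([0.4213, 0.0982]), np.float32(0.86), np.float64(0.138))
wrist dark (array([ 0.4159, -0.0377]), np.float32(0.47), np.float64(0.2102))
wrist line 0.17 (array([0.4192, 0.0789]), np.float32(89.34), np.float64(0.2356))
15.6333 [0.42052838 0.07018859 0.05367812] [-0.82922207  0.04319789  0.4827632 ]
```

View pics/w7.png

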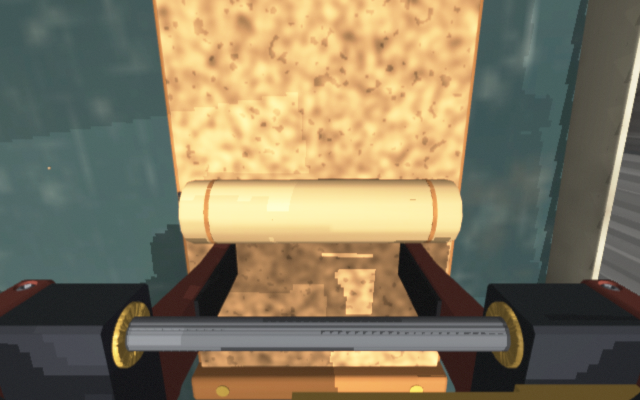

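The dowel is now square on the line, about 2 mm short of centre. I make a small final nudge, then back off and lift.

>>> jog_arm(series="0 0 0.5 0 0 0 0; 0 0 1 0 0 0 0; 0 0 1.5 0 0 0 0; 0 0 2 0 0 0 0; 0 0 2.5 0 0 0 0; 0 0 2.5 0 0 0 0; 0 0 0 0 0 0 0; 0 0 -6 0 0 0 0; 0 0 -15 0 0 0 0; 0 0 -20 0 0 0 0; 0 0 -20 30 0 0 0; 0 0 -20 65 0 0 0")

```text
time_s: 16.63
tool_pos: [0.4185, 0.0491, 0.1174]
tool_rot: [[-0.01, 1.0, -0.007], [1.0, 0.01, -0.001], [-0.001, -0.007, -1.0]]
wrist_force: [0.4, 0.3, -0.0]
gripper_width: 1.002
```

>>> jog_arm(series="0 0 -25 35 0 0 0; 0 0 -50 65 0 0 0; 0 0 -70 90 0 0 0; 0 0 -70 90 0 0 0; 0 0 -70 90 0 0 0; 0 0 -70 90 0 0 0")

```text
time_s: 17.13
tool_pos: [0.4199, -0.02, 0.2082]
tool_rot: [[-0.01, 1.0, -0.001], [1.0, 0.01, 0.0], [0.0, -0.001, -1.0]]
wrist_force: [0.3, -0.0, 0.5]
gripper_width: 1.004
```

Run:
```python
from h import *
look('wrist');look('top');look('side');c=cam('wrist');s=ctrl.sense();print(s['time_s'],s['tool_pos'])
u,v=proj(c,[.42,.1,.018]).astype(int);print(u,v)
x0,y0=max(u-130,0),max(v-80,0)
a=c['pixels'][y0:y0+160,x0:x0+260,::-1];cv2.imwrite('pics/w8.png',cv2.resize(a,None,fx=3,fy=3))
```

```text
wrist dowel 0.57 (array([0.4221, 0.0986]), np.float32(0.88), np.float64(0.1326))
side dowel 0.72 (array([0.4175, 0.1066]), np.float32(-5.39), np.float64(0.1593))
17.6333 [ 0.42042931 -0.01953136  0.20839256]
318 58
```

View pics/w8.png

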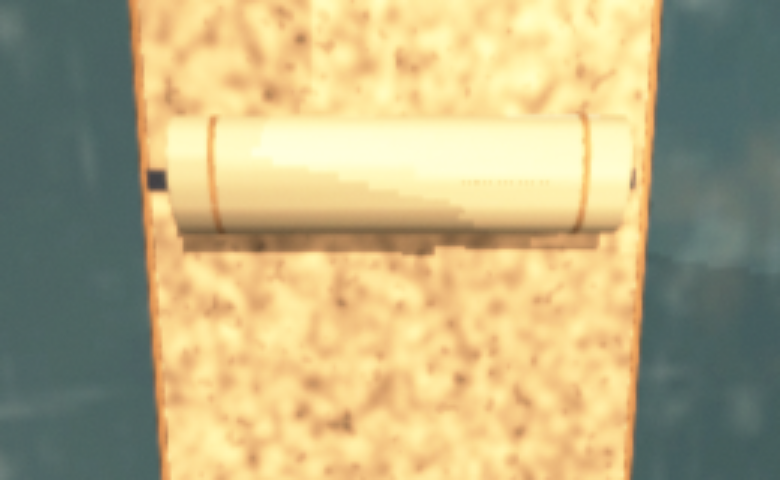

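The final view shows the dowel along the line, with short stubs of line visible at both ends at mid-dowel height, and nothing touching it. I hand in.

```bash
python3 -c "
from h import *
print(ctrl.sign_off())"
```

```text
the job is handed in; nothing more can be done
None
```

The dowel now lies along the dark line and covers its middle, with the gripper lifted clear. I handed the job in at about 17.6 s of the 48 s allowed.

**What I did:** I pushed the dowel from behind with both open fingertips at 24 mm/s or less. It kept its own angle, about 2.7° off the line, instead of turning with the fingers. I then turned it with one fingertip lightly on each side at opposite ends. This slid its ends by about 3 mm and was not a pinch. A slow, square push finished the job.

**Last checks (wrist camera):**

| | Dowel | Line |
|---|---|---|
| Angle | 0.88° | about 0.9° |
| Centre (x, y) | 0.422, 0.0986 m | 0.4195, 0.100 m |

- **Position:** the dowel's centre is about 1.5 mm short of the line's centre and about 2.5 mm along it. A stub of line shows at both ends of the dowel.
- **Force:** readings between moves never exceeded about 1.5 N.

**Weak or missing checks:**
- **Top camera:** it gave no usable fix in the final check.
- **Side camera:** its reading of y 0.107 m and −5° disagreed, and it was already off by a similar amount earlier. I relied on the wrist view.
- **Weight, ribbon and mug:** I did not measure them again, but the arm's path stayed clear of all three.

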